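Stack the parts boxes on the pull-out tray and put them away

TASK

Pull the tray of the grey bench cabinet out to its stop, stack all the black parts boxes with grey lids that lie on the table on it in one pile, the largest at the bottom and each smaller one centred and lined up on the next larger so that its whole base is supported, and then push the tray fully home again with the pile standing in it. Leave the other things on the table where they are.

Things in the scene. Friction and masses are not known exactly. Their poses are not given: they have to be found in the camera images.
- box_a: lidded rectangular parts box, black plastic with a flat grey lid, 124 mm long (its x axis) x 66 mm wide (its y axis) x 22 mm high (z up); origin: centre of its underside. Lid fixed shut, top flat. Three or four boxes of different size lie about; the largest, box_a, is always there, one of the others may be absent (None). It can be taken across its width from above.
- box_b: lidded rectangular parts box, black plastic with a flat grey lid, 100 mm long (its x axis) x 54 mm wide (its y axis) x 26 mm high (z up); origin: centre of its underside. Lid fixed shut, top flat. Three or four boxes of different size lie about; the largest, box_a, is always there, one of the others may be absent (None). It can be taken across its width from above.
- box_c: lidded rectangular parts box, black plastic with a flat grey lid, 76 mm long (its x axis) x 42 mm wide (its y axis) x 20 mm high (z up); origin: centre of its underside. Lid fixed shut, top flat. Three or four boxes of different size lie about; the largest, box_a, is always there, one of the others may be absent (None). It can be taken across its width from above.
- box_d: lidded rectangular parts box, black plastic with a flat grey lid, 52 mm long (its x axis) x 30 mm wide (its y axis) x 24 mm high (z up); origin: centre of its underside. Lid fixed shut, top flat. Three or four boxes of different size lie about; the largest, box_a, is always there, one of the others may be absent (None). It can be taken across its width from above.
- tray (a joint): how far the tray is pulled out of the cabinet, m: 0 fully home, 0.150 at its stop. It starts partly open (10 to 40 mm), slides with about 2 N of friction and stays where it is left.
- tray_cabinet: fixed open-fronted grey steel cabinet standing on the table, 200 mm deep (x) x 170 mm wide (y) x 135 mm high; origin: centre of its underside. Its own -x axis points out of the open front, the way the tray is pulled; the front face is at x = -100 mm in its frame. The opening is 162 mm wide and 131 mm high under the top sheet.
- tray_mid (a point): point on the upper face of the tray floor at the middle of the tray (12 mm above the table), axes as the cabinet's; moves with the tray. The floor is 157 mm long (x) and 148 mm wide inside 8 mm high rims; the front panel is 40 mm high (its top 46 mm above the table) and 78 to 82 mm from this point in -x. At the stop this point is 72 mm in front of the cabinet's front face. The tallest pile is 92 mm.
- tray_grip (a point): middle of the part to take of the tray's pull grip, axes as the cabinet's; moves with the tray. The grip is a black plastic fin standing straight out of the middle of the front panel: 14 mm thick (y), 56 mm long (x; from 33 mm behind this point at the panel to 23 mm in front of it), its top 44 mm and its underside 18 mm above the table; this point is 35 mm above the table. Pinch it across its thickness from above.
- mix_cup: bystander: translucent white plastic mixing cup, 60 mm across, 46 mm high; origin: centre of its underside. Leave in place.
- marker: bystander: green and white marker pen, 135 x 17 x 16 mm, long axis y; origin: centre of its underside. Leave in place. It lies beside the fixed black and red fairing in the middle of the table, which is up to 0.22 m high (0.26 m beyond x = 0.67 m): carry boxes across well above it. The grey drawer unit near the robot is fixed too, 0.12 m high and ends at x = 0.40 m.
- eraser: bystander: eraser in a blue sleeve, 48 x 21 x 13 mm, long axis y; origin: centre of its underside. Leave in place. The boxes start to the left of the fairing (x 0.46 to 0.60, y about 0.08 m) and to its right (x 0.44 to 0.58, y about -0.41 m), where a box can also be set aside.
There are look-alikes about, which are no part of the job. Leave any green look-alike of the box_d alone.

How it is judged:
On the way, in this order (a step that is already met when the one before it is completed fails the run):
1. the tray is pulled out to its stop (value of joint tray above 0.143 m), for 0.2 s.
2. all the boxes present are stacked on the pulled-out tray, largest at the bottom (value of joint tray above 0.1 m and x of box_a in the frame of tray_mid between -0.035 and 0.035 m and y of box_a in the frame of tray_mid between -0.045 and 0.045 m and z of box_a in the frame of tray_mid between -0.003 and 0.09 m and angle between each of box_a, box_b, box_c, box_d's own z axis and vertical below 0.06 rad and x of box_b in the frame of tray_mid between -0.035 and 0.035 m and y of box_b in the frame of tray_mid between -0.045 and 0.045 m and z of box_b in the frame of tray_mid between -0.003 and 0.09 m and x of box_b in the frame of box_a between -0.014 and 0.014 m and y of box_b in the frame of box_a between -0.008 and 0.008 m and z of each of box_b, box_c, box_d in the frame of box_a above 0.019 m and angle between the x axis of each of box_b, box_c, box_d and the x axis of box_a, either way round below 0.12 rad and x of box_c in the frame of tray_mid between -0.035 and 0.035 m and y of box_c in the frame of tray_mid between -0.045 and 0.045 m and z of box_c in the frame of tray_mid between -0.003 and 0.09 m and x of box_c in the frame of box_a between -0.026 and 0.026 m and y of box_c in the frame of box_a between -0.014 and 0.014 m and x of box_c in the frame of box_b between -0.014 and 0.014 m and y of box_c in the frame of box_b between -0.008 and 0.008 m and z of each of box_c, box_d in the frame of box_b above 0.023 m and angle between the x axis of each of box_c, box_d and the x axis of box_b, either way round below 0.12 rad and x of box_d in the frame of tray_mid between -0.035 and 0.035 m and y of box_d in the frame of tray_mid between -0.045 and 0.045 m and z of box_d in the frame of tray_mid between -0.003 and 0.09 m and x of box_d in the frame of box_a between -0.038 and 0.038 m and y of box_d in the frame of box_a between -0.02 and 0.02 m and x of box_d in the frame of box_b between -0.026 and 0.026 m and y of box_d in the frame of box_b between -0.014 and 0.014 m and x of box_d in the frame of box_c between -0.014 and 0.014 m and y of box_d in the frame of box_c between -0.008 and 0.008 m and z of box_d in the frame of box_c above 0.017 m and angle between the x axis of box_d and the x axis of box_c, either way round below 0.12 rad), for 0.3 s.
At the end, for the whole second after the job is handed in: The tray is home (within 6 mm), all present boxes stand on it at rest in one level pile in order of size, each overhanging every larger one by no more than about 2 mm and turned from it by less than 0.12 rad; the pile's centre is within 35 mm (x) and 45 mm (y) of the tray's middle (value of joint tray below 0.006 m and x of box_a in the frame of tray_mid between -0.035 and 0.035 m and y of box_a in the frame of tray_mid between -0.045 and 0.045 m and z of box_a in the frame of tray_mid between -0.003 and 0.09 m and angle between each of box_a, box_b, box_c, box_d's own z axis and vertical below 0.06 rad and x of box_b in the frame of tray_mid between -0.035 and 0.035 m and y of box_b in the frame of tray_mid between -0.045 and 0.045 m and z of box_b in the frame of tray_mid between -0.003 and 0.09 m and x of box_b in the frame of box_a between -0.014 and 0.014 m and y of box_b in the frame of box_a between -0.008 and 0.008 m and z of each of box_b, box_c, box_d in the frame of box_a above 0.019 m and angle between the x axis of each of box_b, box_c, box_d and the x axis of box_a, either way round below 0.12 rad and x of box_c in the frame of tray_mid between -0.035 and 0.035 m and y of box_c in the frame of tray_mid between -0.045 and 0.045 m and z of box_c in the frame of tray_mid between -0.003 and 0.09 m and x of box_c in the frame of box_a between -0.026 and 0.026 m and y of box_c in the frame of box_a between -0.014 and 0.014 m and x of box_c in the frame of box_b between -0.014 and 0.014 m and y of box_c in the frame of box_b between -0.008 and 0.008 m and z of each of box_c, box_d in the frame of box_b above 0.023 m and angle between the x axis of each of box_c, box_d and the x axis of box_b, either way round below 0.12 rad and x of box_d in the frame of tray_mid between -0.035 and 0.035 m and y of box_d in the frame of tray_mid between -0.045 and 0.045 m and z of box_d in the frame of tray_mid between -0.003 and 0.09 m and x of box_d in the frame of box_a between -0.038 and 0.038 m and y of box_d in the frame of box_a between -0.02 and 0.02 m and x of box_d in the frame of box_b between -0.026 and 0.026 m and y of box_d in the frame of box_b between -0.014 and 0.014 m and x of box_d in the frame of box_c between -0.014 and 0.014 m and y of box_d in the frame of box_c between -0.008 and 0.008 m and z of box_d in the frame of box_c above 0.017 m and angle between the x axis of box_d and the x axis of box_c, either way round below 0.12 rad and linear speed of each of box_a, box_b, box_c, box_d below 0.01 m/s); the robot touches nothing.
It fails at once if the mix cup is shoved more than 5 cm (distance of mix_cup from where it was at the start of the episode above 0.05 m).
It fails at once if the marker is shoved more than 5 cm (distance of marker from where it was at the start of the episode above 0.05 m).
It fails at once if the eraser is shoved more than 5 cm (distance of eraser from where it was at the start of the episode above 0.05 m).
Of box_b, box_c, box_d only 2 to 3 are there at a start; the rules pass over those that are not, and their reading is None.
At some moment in a run one of box_a may be knocked a few centimetres aside while the robot is not near it.
It also fails if it takes over 210 s, if anything falls off the work surface, if the arm or the gripper's body presses on something with over 40 N, if the wrist force passes 120 N, or if a joint passes its speed limit or range.

ROBOT

A 6-joint arm with a two-finger parallel gripper is mounted at the origin on a cart in front of the work surface, level with it; the furniture and walls round the work are solid. World frame = base frame: x ahead of the robot, y to its left, z up, the work surface at z = 0. Lengths are in m, angles in rad, forces in N, time in s.
With the tool pointing down it reaches from about 0.275 to 0.875 m from the base axis. Payload 12.5 kg.
Tool frame: the origin (TCP) lies on the centre line of the jaws, within the pads' length; the fingertips stand r.finger_overhang ahead of it and the grasp point (between the pads) lies 3 mm ahead of it (r.finger_overhang is the distance from the TCP to the fingertips, in m); z points along the fingers, y is the direction in which the jaws open and shut (so a half turn about z gives the same grasp; the last joint's range is limited). The gripper opens to 85 mm and grips with 20 to 120 N. Pads are 22 mm wide; open, the fingers measure 114 mm over their backs; the gripper's body (76 mm by 85 mm) begins 54 mm behind the grasp point. The pads swing forward as they close: fully open they stand 13 mm farther back than shut.
Start: joints at [1.045, 0.351, 1.652, -0, 1.139, -0.085], TCP at [0.235, 0.497, 0.253] pointing down, gripper open.
Joint ranges: [-2.75, 2.75], [-0.79, 2.1], [0.01, 2.65], [-1.57, 4.71], [0.07, 3.14], [-2.87, 2.87]. Speed limits (rad/s): [2.22, 2.22, 2.79, 3.14, 3.14, 3.14].

INTERFACE

Orientations are given as a unit quaternion [x, y, z, w].
In Python, from cell import r, optics gives the robot as it stands. The module is installed in compiled form; this text tells all that it offers. Calls block until the motion is done:
- r.move_to(position, orientation): joint-space move of the TCP to a pose.
- r.move_linear(position, rot=None, vel=0.15): straight line of the TCP; rot=None keeps the orientation; vel is the mean speed in m/s.
- r.set_joints(angles): joint-space move.
- r.set_gripper(opening, squeeze=None): opening from 0.0 (shut) to 1.0 (fully open); squeeze is the grip in N (None keeps the last); returns when the fingers have stopped.
- r.sleep(seconds).
- r.inverse_kinematics(position, orientation): joint angles nearest the present ones, or None.
- optics.get_image(name): name is "scene" or "side" or "wrist"; returns a dict with "pixels" (480x640x3 uint8, red, green, blue), "depth" (480x640 float32, m along the optical axis (not along the pixel's ray), 0 where there is no reading), "fx", "fy", "cx", "cy" (pixels), "camera_from_world" (4x4, takes a point from world to camera coordinates); the wrist camera has in their place "mount" (4x4, takes a point from camera to tool coordinates, whose origin is the TCP and whose axes are the flange's). Camera axes: x right, y down, z forward; pixel columns grow to the right and rows downward; lengths in m; the calibration is good to about 2 mm. A picture is of the moment at which its call begins: read the wrist's pose just before it.
A pose or a line that the arm cannot do raises r.PlanningError and nothing moves.
- r.hand_in(): hands the job in, once; it reports no verdict.
Readings, each from a call of its own:
- r.current_t(): time.
- r.current_q(): joint angles.
- r.current_qvel(): joint speeds.
- r.current_effort(): joint torques, N m.
- r.current_tool_pos(): TCP position.
- r.current_ee_rot(): TCP orientation.
- r.current_contact_force(): force on the tool from outside, world axes, zero at the start.
- r.current_torque(): the same for the moment, N m.
- r.current_opening(): opening from 0.0 (shut) to 1.0 (fully open).
Only numpy, scipy, OpenCV 4.12 (cv2) and the standard library are available. Lean on these libraries where they do the work, as an engineer would, in place of code of your own. Each camera call takes 0.05 s, during which the arm holds its last target.

## Working session

There is one attempt and no reset: what is moved stays moved. The work goes in short steps, each a Python script; the robot and the scene stay as the last script left them, time stands still between calls to the robot, and variables do not carry over. Pictures are saved under pics/ and viewed, and the job is handed in when it is done.

```bash
mkdir -p pics; ls
cat > h.py <<'E'
import numpy as np, cv2
from cell import r, optics
def snap(name,fn):
    p=r.current_tool_pos(); q=r.current_ee_rot()
    im=optics.get_image(name); cv2.imwrite('pics/'+fn,cv2.cvtColor(im['pixels'],cv2.COLOR_RGB2BGR))
    im['p']=np.array(p); im['q']=np.array(q); return im
E
python3 - <<'E'
from h import *
print(r.current_t(), r.current_tool_pos(), r.current_ee_rot(), r.finger_overhang)
for n in ['scene','side','wrist']:
    im=snap(n,n+'0.png'); print(n,{k:v for k,v in im.items() if k not in('pixels','depth')}, (im['depth']>0).mean())
    np.savez(n+'0.npz',**im)
E
```

```text
pics
0.0 [0.23450853 0.4971523  0.25274895] [ 2.18655408e-01  9.75801959e-01 -5.65837773e-04 -1.73416057e-04] 0.022
scene {'fx': 470.73348033552355, 'fy': 470.73348033552355, 'cx': 307.30313678086816, 'cy': 236.50760380208771, 'camera_from_world': array([[-0.78874928, -0.61460483,  0.01163987,  0.33393782],
       [-0.53770836,  0.68064089, -0.4975919 ,  0.4021881 ],
       [ 0.29789981, -0.39873411, -0.86733316,  1.13653739],
       [ 0.        ,  0.        ,  0.        ,  1.        ]]), 'p': array([0.23450853, 0.4971523 , 0.25274895]), 'q': array([ 2.18655408e-01,  9.75801959e-01, -5.65837773e-04, -1.73416057e-04])} 0.996083984375
side {'fx': 581.5010533501239, 'fy': 581.5010533501239, 'cx': 319.04819216986755, 'cy': 241.62199372220965, 'camera_from_world': array([[ 0.36974532, -0.92913121, -0.00189317, -0.29287641],
       [-0.61755951, -0.2442328 , -0.74764336,  0.31815465],
       [ 0.69419641,  0.27760678, -0.66409775,  1.25695504],
       [ 0.        ,  0.        ,  0.        ,  1.        ]]), 'p': array([0.23448501, 0.49718377, 0.25275405]), 'q': array([ 2.18616523e-01,  9.75810682e-01, -5.47919631e-04, -1.68316386e-04])} 0.9960709635416667
wrist {'fx': 337.03415914399517, 'fy': 337.03415914399517, 'cx': 320.2872902452467, 'cy': 245.03781452041736, 'mount': array([[ 6.43487284e-04, -9.52428648e-01, -3.04760981e-01,
         7.75377243e-02],
       [ 9.99999530e-01,  8.34052286e-04, -4.95103768e-04,
         9.30218437e-05],
       [ 7.25737606e-04, -3.04760519e-01,  9.52428737e-01,
        -1.20431262e-01],
       [ 0.00000000e+00,  0.00000000e+00,  0.00000000e+00,
         1.00000000e+00]]), 'p': array([0.23452236, 0.49719926, 0.25280974]), 'q': array([ 2.18637725e-01,  9.75805958e-01, -4.99897826e-04, -1.64424793e-04])} 0.9961295572916666
```

View pics/scene0.png

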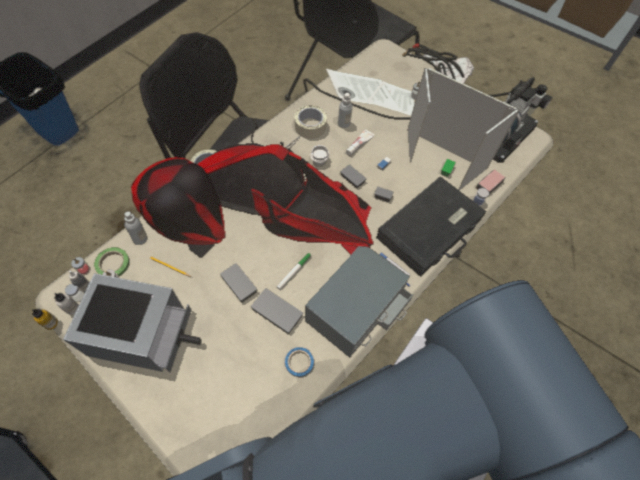

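View pics/side0.png

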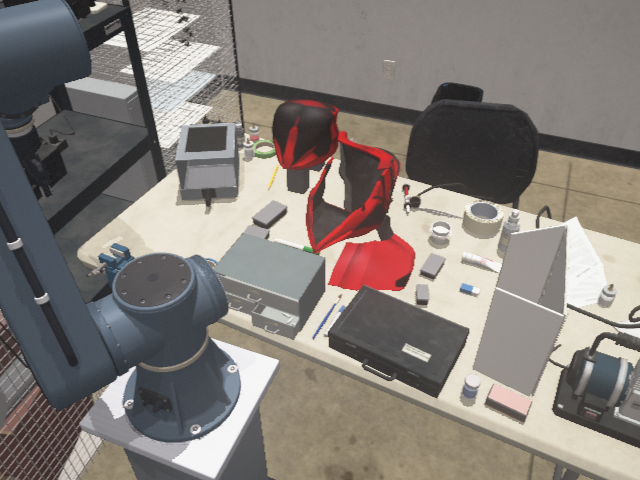

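View pics/wrist0.png

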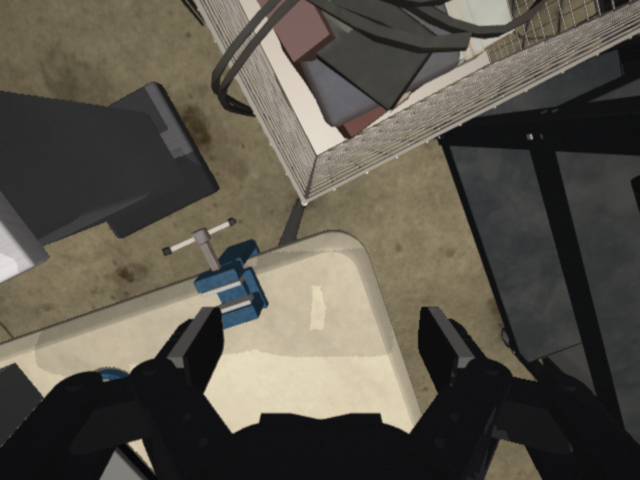

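Scene image: the grey/black lidded boxes are at about (277,310) and (238,282), left of the fairing, and at (353,176) and (384,194), right of it. The cabinet is at (125,320) with its black grip at (190,340). Look-alikes are the green block at (449,167), the blue eraser at (385,162), and the drawer unit and black case, which are too big. Next: measure each one by depth and colour.

```bash
cat >> h.py <<'E'
from scipy.spatial.transform import Rotation as R
def cam2world(im):
    if 'mount' in im:
        T=np.eye(4); T[:3,:3]=R.from_quat(im['q']).as_matrix(); T[:3,3]=im['p']; return T@im['mount']
    return np.linalg.inv(im['camera_from_world'])
def cloud(im):
    d=im['depth']; v,u=np.mgrid[:480,:640]
    P=np.stack([(u-im['cx'])/im['fx']*d,(v-im['cy'])/im['fy']*d,d],-1)
    T=cam2world(im); return P@T[:3,:3].T+T[:3,3]
def onplane(im,uv,z):
    uv=np.atleast_2d(uv).astype(float); T=cam2world(im)
    ray=np.stack([(uv[:,0]-im['cx'])/im['fx'],(uv[:,1]-im['cy'])/im['fy'],np.ones(len(uv))],-1)@T[:3,:3].T
    s=(z-T[2,3])/ray[:,2]; return T[:3,3]+ray*s[:,None]
def px(im,P):
    Pc=np.linalg.inv(cam2world(im))@np.append(P,1); return Pc[:2]/Pc[2]*im['fx']+[im['cx'],im['cy']]
def lids(im,region,zlo=.012,zhi=.035,amin=60,show=False):
    """top faces: pixels at height zlo..zhi inside region(x0,x1,y0,y1) -> list of rect on plane"""
    W=cloud(im); z=W[...,2]
    hsv=cv2.cvtColor(im['pixels'],cv2.COLOR_RGB2HSV)
    m=(z>zlo)&(z<zhi)&(W[...,0]>region[0])&(W[...,0]<region[1])&(W[...,1]>region[2])&(W[...,1]<region[3])&(im['depth']>0)&(hsv[...,1]<70)&(hsv[...,2]>60)&(hsv[...,2]<190)
    m=cv2.morphologyEx(m.astype(np.uint8),cv2.MORPH_OPEN,np.ones((3,3)))
    n,lab,st,ce=cv2.connectedComponentsWithStats(m)
    out=[]
    for i in range(1,n):
        if st[i,4]<amin: continue
        zz=np.median(z[lab==i]); c,_=cv2.findContours((lab==i).astype(np.uint8),cv2.RETR_EXTERNAL,cv2.CHAIN_APPROX_NONE)
        c=max(c,key=len)[:,0]; P=onplane(im,c,zz)[:,:2]
        (cx,cy),(w,h),a=cv2.minAreaRect((P*1000).astype(np.float32))
        if w<h: w,h,a=h,w,a+90
        out.append(dict(x=cx/1000,y=cy/1000,L=w,W=h,yaw=(a+90)%180-90,z=zz,n=int(st[i,4]),uv=ce[i].round(),))
    return out
E
python3 - <<'E'
from h import *
for n in ['scene','side']:
    im=dict(np.load(n+'0.npz'))
    print(n,'table z',np.median(cloud(im)[235:255,330:340 ,2] if n=='side' else cloud(im)[410:420,200:230,2]))
    for o in lids(im,(.36,.75,-.55,.3)): print(n,{k:np.round(v,3) for k,v in o.items()})
im=dict(np.load('scene0.npz')); W=cloud(im)
for uv in [(87,280),(155,290),(128,347),(68,335),(150,355),(200,341),(180,334),(277,310),(238,282),(353,176),(384,194),(449,167)]: print(uv,W[uv[1],uv[0]].round(3))
c=im['pixels'][240:400,40:340,::-1]; cv2.imwrite('pics/c1.png',cv2.resize(c,None,fx=2.6,fy=2.6,interpolation=2))
c=im['pixels'][130:230,300:480,::-1]; cv2.imwrite('pics/c2.png',cv2.resize(c,None,fx=4,fy=4,interpolation=2))
E
```

```text
scene table z -0.00019397190437686618
scene {'x': np.float64(0.564), 'y': np.float64(-0.409), 'L': np.float64(79.018), 'W': np.float64(44.549), 'yaw': np.float64(-9.111), 'z': np.float64(0.02), 'n': np.int64(288), 'uv': array([353., 175.])}
scene {'x': np.float64(0.452), 'y': np.float64(-0.409), 'L': np.float64(51.909), 'W': np.float64(34.181), 'yaw': np.float64(17.371), 'z': np.float64(0.024), 'n': np.int64(158), 'uv': array([384., 193.])}
scene {'x': np.float64(0.724), 'y': np.float64(-0.112), 'L': np.float64(41.907), 'W': np.float64(17.433), 'yaw': np.float64(38.353), 'z': np.float64(0.019), 'n': np.int64(68), 'uv': array([250., 211.])}
scene {'x': np.float64(0.597), 'y': np.float64(0.077), 'L': np.float64(105.005), 'W': np.float64(54.332), 'yaw': np.float64(-13.422), 'z': np.float64(0.026), 'n': np.int64(713), 'uv': array([239., 282.])}
scene {'x': np.float64(0.467), 'y': np.float64(0.074), 'L': np.float64(125.234), 'W': np.float64(66.876), 'yaw': np.float64(3.051), 'z': np.float64(0.022), 'n': np.int64(1152), 'uv': array([277., 310.])}
side table z 0.002094580192260942
side {'x'
[... 1082 characters left out ...]
: np.float64(42.008), 'yaw': np.float64(-9.13), 'z': np.float64(0.018), 'n': np.int64(324), 'uv': array([433., 264.])}
side {'x': np.float64(0.446), 'y': np.float64(-0.413), 'L': np.float64(56.751), 'W': np.float64(26.962), 'yaw': np.float64(14.524), 'z': np.float64(0.022), 'n': np.int64(184), 'uv': array([422., 293.])}
(87, 280) [0.915 0.324 0.031]
(155, 290) [0.697 0.246 0.134]
(128, 347) [0.642 0.38  0.132]
(68, 335) [0.768 0.445 0.137]
(150, 355) [0.641 0.359 0.012]
(200, 341) [0.561 0.259 0.034]
(180, 334) [0.609 0.277 0.042]
(277, 310) [0.466 0.074 0.02 ]
(238, 282) [0.596 0.08  0.029]
(353, 176) [ 0.563 -0.408  0.018]
(384, 194) [ 0.45  -0.409  0.02 ]
(449, 167) [ 0.346 -0.619  0.023]
```

View pics/c1.png

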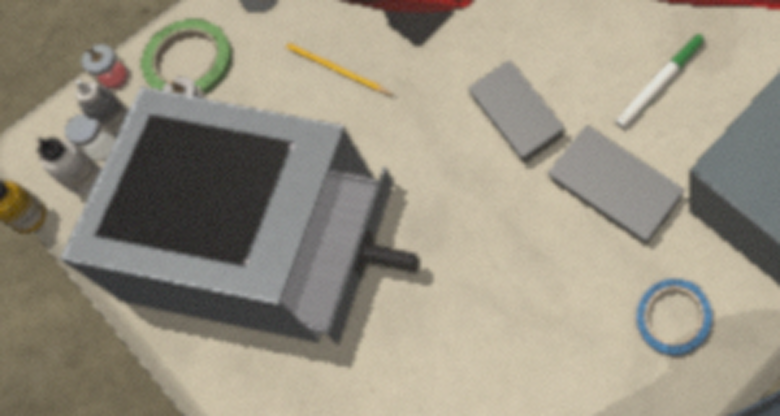

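View pics/c2.png

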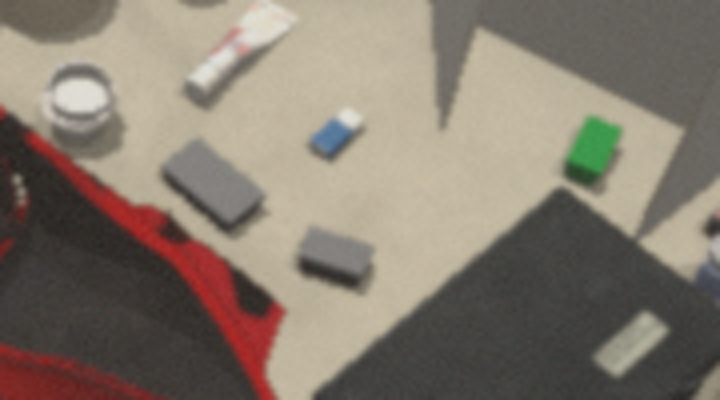

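Crops confirm the four boxes: all present, grey lids. The green block at scene (449,167) is the look-alike. Now the cabinet pose, grip and bystanders.

Run:
```python
from h import *
im=dict(np.load('scene0.npz')); W=cloud(im); z=W[...,2]
reg=(W[...,0]>.5)&(W[...,1]>.15)
def rect(m,zz):
    n,l,st,ce=cv2.connectedComponentsWithStats(m.astype(np.uint8)); i=1+np.argmax(st[1:,4])
    c,_=cv2.findContours((l==i).astype(np.uint8),0,1); P=onplane(im,max(c,key=len)[:,0],zz)[:,:2]
    b=cv2.minAreaRect((P*1000).astype(np.float32)); return b,cv2.boxPoints(b).round()
print(rect(reg&(z>.125)&(z<.145),.135))
m=reg&(z>.028)&(z<.05)
print(rect(m,.044))
hsv=cv2.cvtColor(im['pixels'],cv2.COLOR_RGB2HSV)
g=m&(hsv[...,2]<75); 
sub=np.zeros_like(g); sub[325:350,165:215]=1
b=rect(g&sub,.044); print('grip',b)
for name,uv in dict(mark0=(281,287),mark1=(308,258),cup=(319,155),eraser=(384,162),penc=(170,266),bluetape=(300,362)).items(): print(name,onplane(im,[uv],.01).round(3))
si=dict(np.load('side0.npz'));Ws=cloud(si)
for uv in [(205,192),(210,200),(207,205)]: print(Ws[uv[1],uv[0]].round(3))
```

```text
(((718.4081420898438, 338.4844055175781), (201.85464477539062, 171.94271850585938), 26.73642921447754), array([[590., 370.],
       [667., 216.],
       [847., 307.],
       [770., 461.]], dtype=float32))
(((585.4430541992188, 270.8655700683594), (64.01734924316406, 168.25765991210938), 26.787166595458984), array([[519., 332.],
       [595., 181.],
       [652., 210.],
       [576., 360.]], dtype=float32))
grip (((583.507568359375, 273.5440368652344), (57.82441711425781, 63.04343032836914), 27.386201858520508), array([[543., 288.],
       [572., 232.],
       [624., 259.],
       [595., 315.]], dtype=float32))
mark0 [[0.503 0.014 0.01 ]]
mark1 [[ 0.499 -0.101  0.01 ]]
cup [[ 0.699 -0.414  0.01 ]]
eraser [[ 0.52  -0.519  0.01 ]]
penc [[0.783 0.155 0.01 ]]
bluetape [[0.337 0.141 0.01 ]]
[0.602 0.29  0.032]
[0.565 0.251 0.039]
[0.56  0.261 0.021]
```

```bash
cat >> h.py <<'E'
YC=np.deg2rad(26.74); AX=np.array([np.cos(YC),np.sin(YC)]); AY=np.array([-np.sin(YC),np.cos(YC)]); CAB=np.array([.7184,.3385])
def cabpt(x,y=0): return CAB+x*AX+y*AY
def dq(yaw): return (R.from_euler('z',yaw)*R.from_euler('x',np.pi)).as_quat()
def wc(p): # world->cab xy
    d=np.asarray(p)[...,:2]-CAB; return np.stack([d@AX,d@AY],-1)
E
python3 - <<'E'
from h import *
q0=r.current_q()
for nm,p,y in [('grip',[*cabpt(-.158),.043],26.74),('gripout',[*cabpt(-.297),.043],26.74),('home',[*cabpt(-.147),.043],26.74),('place',[*cabpt(-.172),.04],26.74),
  ('a',[.467,.074,.022],3),('b',[.597,.077,.026],-13.4),('c',[.564,-.409,.02],-9.1),('d',[.452,-.409,.024],17.4),('chi',[.564,-.409,.36],-9.1),('phi',[*cabpt(-.172),.36],26.7)]:
    for k in (0,180):
        s=r.inverse_kinematics(p,dq(np.deg2rad(y+k))); print(nm,k,None if s is None else np.round(s,2))
im=dict(np.load('scene0.npz')); W=cloud(im)
for nm,c in dict(a=(.467,.074),b=(.597,.077),c=(.564,-.409),d=(.452,-.409)).items():
    d=np.hypot(W[...,0]-c[0],W[...,1]-c[1]); 
    m=(d<.13)&(W[...,2]>.04); i=np.argmin(np.where(m,d,9)); print(nm,'nearest tall',W.reshape(-1,3)[i].round(3), d.flat[i].round(3))
E
```

```text
grip 0 [ 0.36  0.77  1.54 -0.    0.83  1.46]
grip 180 [ 0.36  0.77  1.54  0.    0.83 -1.68]
gripout 0 [ 0.33  0.59  1.92 -0.    0.63  1.44]
gripout 180 [ 0.33  0.59  1.92  0.    0.63 -1.71]
home 0 [ 0.36  0.78  1.51 -0.    0.85  1.47]
home 180 [ 0.36  0.78  1.51  0.    0.85 -1.68]
place 0 [ 0.36  0.75  1.58 -0.    0.81  1.46]
place 180 [ 0.36  0.75  1.58  0.    0.81 -1.68]
a 0 [ 0.06  0.6   1.99 -0.    0.55  1.58]
a 180 [ 0.06  0.6   1.99  0.    0.55 -1.56]
b 0 [ 0.05  0.75  1.64 -0.    0.75  1.86]
b 180 [ 0.05  0.75  1.64  0.    0.75 -1.29]
c 0 [-0.69  0.89  1.36 -0.    0.9   1.04]
c 180 [-0.69  0.89  1.36  0.    0.9  -2.11]
d 0 [-0.81  0.76  1.62 -0.    0.76  0.46]
d 180 [-0.81  0.76  1.62 -0.    0.76 -2.69]
chi 0 [-0.69  0.56  1.07 -0.    1.51  1.04]
chi 180 [-0.69  0.56  1.07  0.    1.51 -2.11]
phi 0 [ 0.36  0.41  1.31 -0.    1.43  1.46]
phi 180 [ 0.36  0.41  1.31  0.    1.43 -1.68]
a nearest tall [0.395 0.047 0.073] 0.077
b nearest tall [0.658 0.058 0.15 ] 0.063
c nearest tall [ 0.577 -0.341  0.041] 0.069
d nearest tall [ 0.372 -0.385  0.056] 0.084
```

Run:
```python
from h import *
for n in ['scene','side']:
    im=dict(np.load(n+'0.npz')); W=cloud(im)
    for zl,zh in ((.04,.1),(.1,.15),(.15,.2),(.2,.27)):
        m=(W[...,1]>-.02)&(W[...,1]<.18)&(W[...,0]>.5)&(W[...,0]<.9)&(W[...,2]>zl)&(W[...,2]<zh)&(im['depth']>0)
        P=W[m]; print(n,zl, [ (y,P[abs(P[:,1]-y)<.02][:,0].min().round(3)) for y in (0,.04,.08,.12) if (abs(P[:,1]-y)<.02).any()])
r.move_to([*cabpt(-.19),.2],dq(YC+np.pi))
im=snap('wrist','w1.png'); np.savez('w1.npz',**im); print(r.current_t(),im['p'])
```

```text
scene 0.04 [(0.04, np.float64(0.734)), (0.08, np.float64(0.734)), (0.12, np.float64(0.894))]
scene 0.1 [(0, np.float64(0.683)), (0.04, np.float64(0.658)), (0.08, np.float64(0.663)), (0.12, np.float64(0.713))]
scene 0.15 [(0, np.float64(0.683)), (0.04, np.float64(0.657)), (0.08, np.float64(0.659)), (0.12, np.float64(0.708))]
scene 0.2 [(0, np.float64(0.692)), (0.04, np.float64(0.686)), (0.08, np.float64(0.692)), (0.12, np.float64(0.718))]
side 0.04 [(0.04, np.float64(0.727)), (0.08, np.float64(0.727))]
side 0.1 [(0, np.float64(0.678)), (0.04, np.float64(0.654)), (0.08, np.float64(0.662)), (0.12, np.float64(0.719))]
side 0.15 [(0, np.float64(0.677)), (0.04, np.float64(0.654)), (0.08, np.float64(0.663)), (0.12, np.float64(0.707))]
side 0.2 [(0, np.float64(0.691)), (0.04, np.float64(0.686)), (0.08, np.float64(0.692)), (0.12, np.float64(0.724))]
1.6917 [0.54839091 0.2536051  0.20009201]
```

View pics/w1.png

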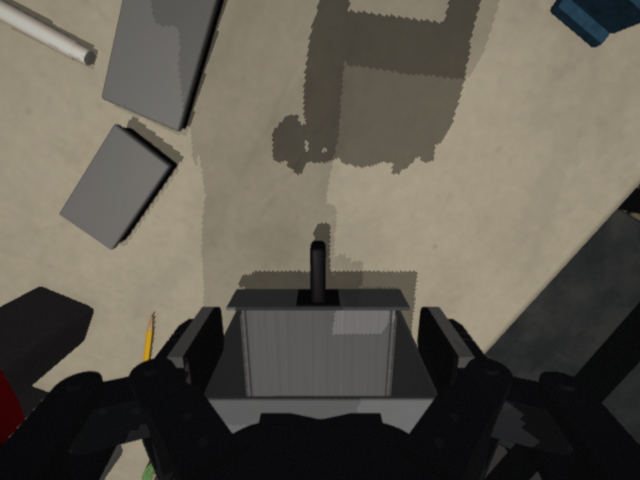

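Wrist view: the fin runs from (317,241) to (318,303), centred between the fingers. The tray front panel is at v≈290–305.

Run:
```python
from h import *
im=dict(np.load('w1.npz')); 
g=im['pixels'].max(2)<50
for v in (244,250,270,285):
    u=np.where(g[v,290:345])[0]+290; print(v,u.min(),u.max(), wc(onplane(im,[[(u.min()+u.max()+1)/2-.5,v]],.044)).round(4), W if 0 else cloud(im)[v,int(u.mean())].round(3))
print('tip',wc(onplane(im,[[317,240.5]],.044)),'panel',wc(onplane(im,[[317,290],[230,305],[412,306]],.046)))
```

```text
244 311 325 [[-0.1803 -0.0017]] [0.561 0.257 0.033]
250 311 325 [[-0.1749 -0.0017]] [0.563 0.258 0.043]
270 311 325 [[-0.1563 -0.0017]] [0.58  0.267 0.043]
285 310 325 [[-0.1418 -0.0022]] [0.593 0.272 0.045]
tip [[-0.1834561 -0.0025315]] panel [[-0.1378612  -0.00261822]
 [-0.12287353 -0.08153416]
 [-0.12203087  0.08352744]]
```

Run:
```python
from h import *
q=dq(YC+np.pi)
r.set_gripper(0.6)
r.move_linear([*cabpt(-.169,-.0015),.043],q,vel=.15)
print(r.current_tool_pos(),r.current_contact_force())
r.set_gripper(0,squeeze=60)
print('op',r.current_opening(),r.current_contact_force(), r.finger_overhang)
r.move_linear([*cabpt(-.169-.12,-.0015),.043],vel=.08)
print(r.current_contact_force(),wc(r.current_tool_pos()))
for k in range(1,8):
    r.move_linear([*cabpt(-.289-.002*k,-.0015),.043],vel=.02)
    f=np.array(r.current_contact_force()); print(k,f.round(1),(f[:2]@AX).round(1),wc(r.current_tool_pos()).round(4))
    if f[:2]@AX>12: break
r.sleep(.3); im=snap('scene','s1.png'); snap('wrist','w2.png');print(r.current_t())
```

```text
[0.56856303 0.26130784 0.04389544] [ 0.87054455 -0.07651195  0.25319612]
op 0.14459745748333608 [-0.63657134 -2.13045006  5.73589146] 0.022
[ 1.0336071  -3.10798757  9.50309297] [-0.28867145 -0.00175702]
1 [ 1.9 -1.6 10. ] 1.0 [-0.2906 -0.0018]
2 [ 1.6 -3.2  9.8] -0.0 [-0.2926 -0.0017]
3 [ 1.6 -2.7 10. ] 0.3 [-0.2946 -0.0018]
4 [ 1.4 -3.4  8.8] -0.3 [-0.2966 -0.0018]
5 [ 2.  -2.7  9.7] 0.6 [-0.2986 -0.0017]
6 [ 1.3 -3.1 10. ] -0.2 [-0.3006 -0.0017]
7 [ 6.4 -0.4  4.7] 5.6 [-0.3017 -0.0018]
7.5583
```

View pics/s1.png

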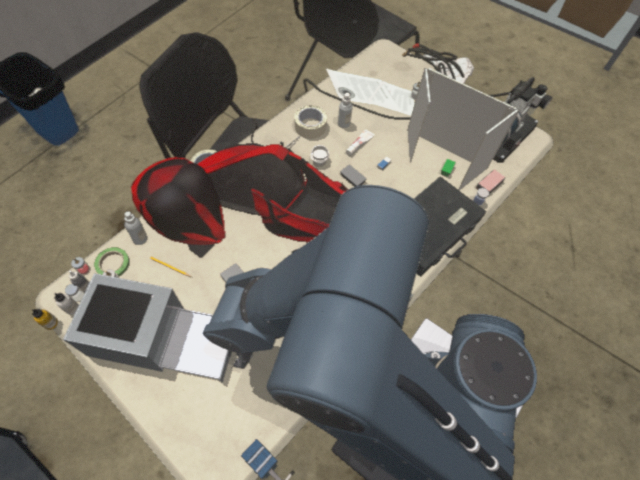

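View pics/w2.png

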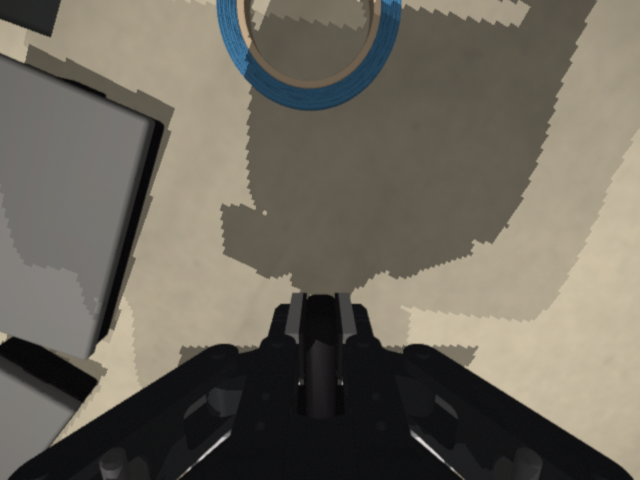

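Run:
```python
from h import *
r.set_gripper(0.6)
r.move_linear([*cabpt(-.302,-.0015),.2],vel=.25)
r.move_linear([*cabpt(-.21,0),.26],vel=.25)
im=snap('wrist','w3.png'); np.savez('w3.npz',**im)
im=snap('scene','s2.png'); si=snap('side','d2.png')
for n,i in (('scene',im),('side',si)):
    for o in lids(i,(.36,.7,-.5,.15)): print(n,{k:np.round(v,3) for k,v in o.items()})
print(r.current_t())
```

```text
scene {'x': np.float64(0.564), 'y': np.float64(-0.409), 'L': np.float64(79.573), 'W': np.float64(45.002), 'yaw': np.float64(-9.111), 'z': np.float64(0.02), 'n': np.int64(284), 'uv': array([353., 175.])}
scene {'x': np.float64(0.452), 'y': np.float64(-0.41), 'L': np.float64(52.746), 'W': np.float64(34.968), 'yaw': np.float64(15.738), 'z': np.float64(0.023), 'n': np.int64(164), 'uv': array([384., 193.])}
scene {'x': np.float64(0.454), 'y': np.float64(0.099), 'L': np.float64(115.944), 'W': np.float64(42.589), 'yaw': np.float64(23.489), 'z': np.float64(0.022), 'n': np.int64(431), 'uv': array([279., 319.])}
side {'x': np.float64(0.59), 'y': np.float64(0.074), 'L': np.float64(108.54), 'W': np.float64(59.917), 'yaw': np.float64(-13.5), 'z': np.float64(0.023), 'n': np.int64(458), 'uv': array([269., 213.])}
side {'x': np.float64(0.51), 'y': np.float64(0.073), 'L': np.float64(68.548), 'W': np.float64(39.822), 'yaw': np.float64(87.829), 'z': np.float64(0.02), 'n': np.int64(211), 'uv': array([257., 231.])}
side {'x': np.float64(0.56), 'y': np.float64(-0.412), 'L': np.float64(75.755), 'W': np.float64(42.117), 'yaw': np.float64(-9.13), 'z': np.float64(0.019), 'n': np.int64(307), 'uv': array([433., 264.])}
side {'x': np.float64(0.447), 'y': np.float64(-0.413), 'L': np.float64(57.086), 'W': np.float64(26.837), 'yaw': np.float64(14.524), 'z': np.float64(0.022), 'n': np.int64(184), 'uv': array([422., 293.])}
9.525
```

View pics/w3.png

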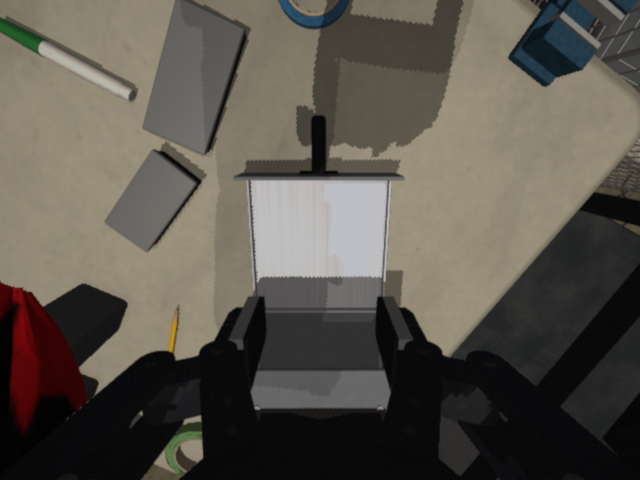

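View pics/s2.png

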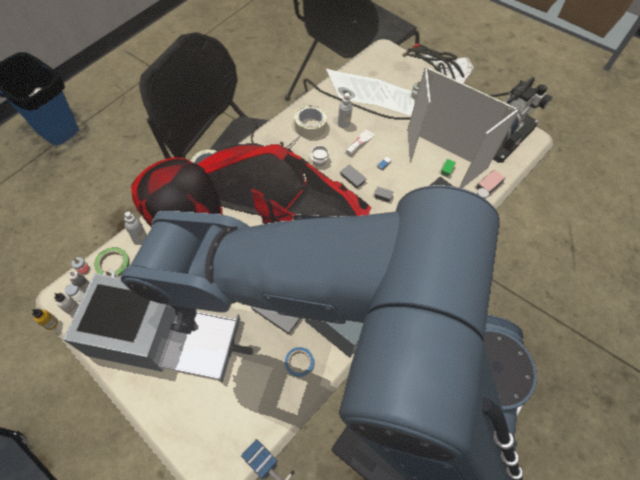

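The tray is fully out: floor front edge v≈180, fin tip (318,116). Boxes a (195,78) and b (152,200) are clearly visible in the wrist view.

Run:
```python
from h import *
im=dict(np.load('w3.npz'))
print('fin tip',wc(onplane(im,[[318,115.5]],.044)),'floor front corners',wc(onplane(im,[[249,181],[388,181]],.012)),'panel top',wc(onplane(im,[[236,178],[404,178]],.046)))
for o in lids(im,(.36,.7,-.05,.16)): print({k:np.round(v,4) for k,v in o.items()})
```

```text
fin tip [[-0.30908259 -0.0024551 ]] floor front corners [[-0.24510763 -0.07698469]
 [-0.24523736  0.07253233]] panel top [[-0.25199983 -0.08233087]
 [-0.252141    0.0811818 ]]
{'x': np.float64(0.4693), 'y': np.float64(0.0737), 'L': np.float64(123.3195), 'W': np.float64(65.4803), 'yaw': np.float64(3.3709), 'z': np.float64(0.0221), 'n': np.int64(9479), 'uv': array([192.,  76.])}
{'x': np.float64(0.5082), 'y': np.float64(-0.0146), 'L': np.float64(72.0482), 'W': np.float64(13.2558), 'yaw': np.float64(88.4079), 'z': np.float64(0.0148), 'n': np.int64(964), 'uv': array([94., 76.])}
{'x': np.float64(0.5999), 'y': np.float64(0.0772), 'L': np.float64(100.0181), 'W': np.float64(54.1114), 'yaw': np.float64(-13.3287), 'z': np.float64(0.0261), 'n': np.int64(4671), 'uv': array([150., 201.])}
```

```bash
cat >> h.py <<'E'
def F(): return np.array(r.current_contact_force()).round(1)
def pick(x,y,yaw,zt,opening,sq=50,zup=.2,flip=0,zpre=None):
    q=dq(np.deg2rad(yaw)+flip*np.pi)
    r.set_gripper(opening)
    r.move_to([x,y,zup],q)
    r.move_linear([x,y,zt+.012],vel=.2); f0=F()
    for k in range(1,7):
        r.move_linear([x,y,zt+.012-.002*k],vel=.04)
        if F()[2]-f0[2]>6: print('touch',k); break
    print('down',r.current_tool_pos(),f0,F())
    r.set_gripper(0,squeeze=sq); print('op',r.current_opening()*85,F(),r.current_t())
E
python3 - <<'E'
from h import *
pick(.4693,.0737,3.37,.019,1.0,zup=.2)
im=snap('wrist','w4.png'); side=snap('side','d4.png')
E
```

```text
down [0.46921931 0.07369533 0.01888454] [-0.2  0.2 -0.5] [ 0.5  1.3 -0. ]
op 64.34764376153235 [-1.5 -0.1  4.7] 15.5417
```

View pics/w4.png

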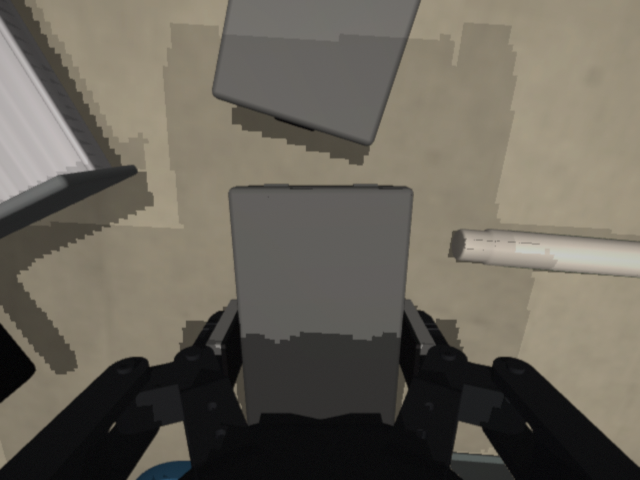

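Box_a is held squarely (lid 230–412 px, jaws on both sides). Carry it to the tray.

```bash
cat >> h.py <<'E'
MID=cabpt(-.170,-.001)
def place(xy,yaw,ztcp,opening=None,zup=.25,zdown_margin=.012,vel=.2):
    """descend to contact; ztcp= TCP height when base should sit"""
    r.move_linear([*xy,ztcp+zdown_margin],vel=vel); r.sleep(.2); f0=F()
    for k in range(1,30):
        z=ztcp+zdown_margin-.001*k
        if z<ztcp-.004: break
        r.move_linear([*xy,z],vel=.03)
        if F()[2]-f0[2]>5: break
    print('placed z',r.current_tool_pos()[2],'want',ztcp,f0,F())
E
python3 - <<'E'
from h import *
p=np.array(r.current_tool_pos())
r.move_linear([*p[:2],.2],vel=.2); print('op',r.current_opening()*85)
q=dq(YC+np.pi)
r.move_to([*MID,.2],q); im=snap('wrist','w5.png'); np.savez('w5.npz',**im); print(r.current_opening()*85,F(),r.current_t())
E
```

```text
op 64.75432849854894
64.27118251382386 [-0.2  0.4 -1.9] 19.4833
```

View pics/w5.png

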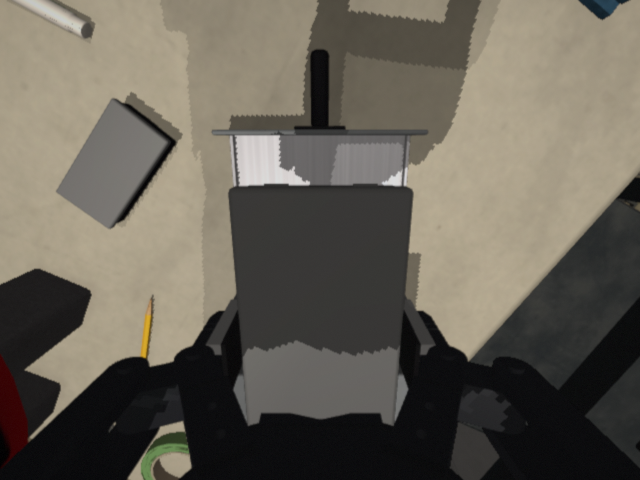

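Run:
```python
from h import *
im=dict(np.load('w5.npz')); print('front edge',wc(onplane(im,[[231,187],[411,187]],.203)), wc(im['p']))
place(MID,YC,.031)
r.set_gripper(1.0); print('op',r.current_opening())
r.move_linear([*MID,.2],vel=.25)
im=snap('wrist','w6.png'); np.savez('w6.npz',**im); print(r.current_t())
for o in lids(im,(.36,.7,-.05,.4),zhi=.045): print({k:np.round(v,4) for k,v in o.items()},wc([o['x'],o['y']]))
```

```text
front edge [[-0.2313162  -0.03236142]
 [-0.23132395  0.03002605]] [-0.17006853 -0.00113002]
placed z 0.031294593613433036 want 0.031 [-0.1  0.4 -1.3] [-0.9  0.4 11.4]
op 0.9992600178518407
25.0917
{'x': np.float64(0.5086), 'y': np.float64(-0.0038), 'L': np.float64(51.4003), 'W': np.float64(13.0785), 'yaw': np.float64(89.5496), 'z': np.float64(0.0146), 'n': np.int64(931), 'uv': array([52., 14.])} [-0.34137445 -0.21127655]
{'x': np.float64(0.6), 'y': np.float64(0.0768), 'L': np.float64(99.6191), 'W': np.float64(53.3412), 'yaw': np.float64(-13.2132), 'z': np.float64(0.0261), 'n': np.int64(7408), 'uv': array([111., 165.])} [-0.22348467 -0.18048383]
{'x': np.float64(0.5386), 'y': np.float64(0.1621), 'L': np.float64(16.4798), 'W': np.float64(4.7061), 'yaw': np.float64(27.0855), 'z': np.float64(0.019), 'n': np.int64(114), 'uv': array([232., 148.])} [-0.23995476 -0.07667704]
{'x': np.float64(0.4724), 'y': np.float64(0.2952), 'L': np.float64(18.3909), 'W': np.float64(5.1316), 'yaw': np.float64(31.3206), 'z': np.float64(0.0191), 'n': np.int64(126), 'uv': array([406., 149.])} [-0.23917984  0.07206548]
{'x': np.float64(0.5766), 'y': np.float64(0.2648), 'L': np.float64(154.0011), 'W': np.float64(140.5904), 'yaw': np.float64(-63.2045), 'z': np.float64(0.019), 'n': np.int64(2031), 'uv': array([306., 268.])} [-0.15982069 -0.00199615]
{'x': np.float64(0.5604), 'y': np.float64(0.2572), 'L': np.float64(101.6418), 'W': np.float64(66.9072), 'yaw': np.float64(26.982), 'z': np.float64(0.0339), 'n': np.int64(7688), 'uv': array([322., 224.])} [-0.17770706 -0.00146004]
{'x': np.float64(0.5044), 'y': np.float64(0.3116), 'L': np.float64(50.5586), 'W': np.float64(5.2749), 'yaw': np.float64(26.7788), 'z': np.float64(0.0191), 'n': np.int64(289), 'uv': array([403., 189.])} [-0.20318758  0.07226902]
```

View pics/w6.png

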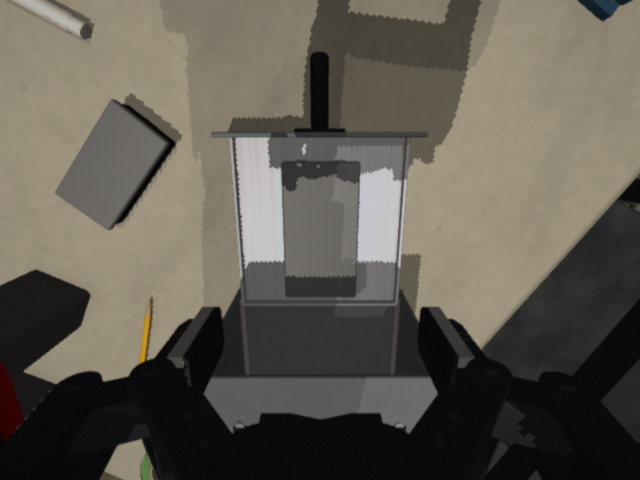

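Box_a sits in the tray (front edge v≈162, back v≈296; sides u 282–359), centred and square. Next is box_b, gripped 12 mm towards the robot to stay clear of the fairing.

Run:
```python
from h import *
im=dict(np.load('w6.npz')); print('a corners',wc(onplane(im,[[282,162],[359,162],[285,296],[356,296]],.034)).round(4))
y=-13.25; o=.012*np.array([np.cos(np.deg2rad(y)),np.sin(np.deg2rad(y))])
c=np.array([.6,.077])-o
pick(*c,y,.022,.85,flip=1)
r.move_linear([*c,.2],vel=.2); im=snap('wrist','w7.png'); np.savez('w7.npz',**im); print(r.current_opening()*85)
r.move_to([*cabpt(-.1815,-.0013),.2],dq(YC+np.pi)); print(r.current_t())
im=snap('wrist','w8.png'); np.savez('w8.npz',**im)
```

```text
a corners [[-0.2294 -0.0329]
 [-0.2294  0.0305]
 [-0.1078 -0.0342]
 [-0.1079  0.032 ]]
down [0.58823212 0.07974183 0.02185797] [ 0.4 -0.2  0.3] [-0.  -0.5  0.4]
op 53.10172893610985 [-1.6  0.4  3.6] 28.9333
52.87586692455223
30.7667
```

View pics/w8.png

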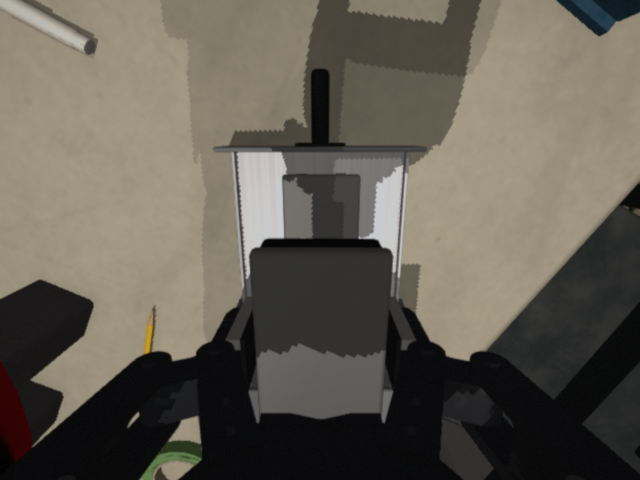

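Run:
```python
from h import *
im=dict(np.load('w8.npz')); e=wc(onplane(im,[[255,249],[386,249]],.204)); e2=wc(onplane(im,[[264,240],[378,240]],.178)); print('front edge lid',e.round(4),'base',e2.round(4))
place(cabpt(-.181,-.0013),YC,.034+.022)
r.set_gripper(.9); print('op',r.current_opening())
r.move_linear([*cabpt(-.181,-.0013),.25],vel=.25)
im=snap('wrist','w9.png'); np.savez('w9.npz',**im); print(r.current_t())
im=snap('scene','s9.png');
for o in lids(im,(.36,.7,-.5,-.3)): print({k:np.round(v,3) for k,v in o.items()})
im=snap('side','d9.png');
for o in lids(im,(.36,.7,-.5,-.3)): print({k:np.round(v,3) for k,v in o.items()})
```

```text
front edge lid [[-0.2208 -0.0255]
 [-0.2208  0.022 ]] base [[-0.2164 -0.0266]
 [-0.2164  0.0235]]
placed z 0.05624886492340317 want 0.056 [ 0.1 -0.7 -0.7] [ 0.   1.4 10. ]
op 0.8995493950293106
36.4167
{'x': np.float64(0.564), 'y': np.float64(-0.408), 'L': np.float64(79.207), 'W': np.float64(45.059), 'yaw': np.float64(-7.869), 'z': np.float64(0.02), 'n': np.int64(288), 'uv': array([353., 175.])}
{'x': np.float64(0.464), 'y': np.float64(-0.407), 'L': np.float64(30.678), 'W': np.float64(30.138), 'yaw': np.float64(-56.173), 'z': np.float64(0.024), 'n': np.int64(71), 'uv': array([379., 191.])}
{'x': np.float64(0.559), 'y': np.float64(-0.412), 'L': np.float64(78.41), 'W': np.float64(42.133), 'yaw': np.float64(-9.13), 'z': np.float64(0.018), 'n': np.int64(322), 'uv': array([433., 265.])}
{'x': np.float64(0.447), 'y': np.float64(-0.413), 'L': np.float64(55.884), 'W': np.float64(26.978), 'yaw': np.float64(14.524), 'z': np.float64(0.022), 'n': np.int64(182), 'uv': array([422., 293.])}
```

View pics/w9.png

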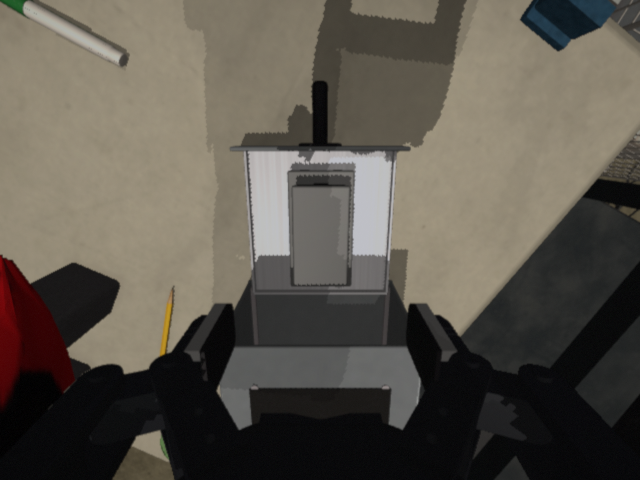

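b's lid (u 293–349, v 185–285) is centred on a (u 289–353, v 171–). Now look at c and d from above.

Run:
```python
from h import *
im=dict(np.load('w9.npz')); print('b',wc(onplane(im,[[293,185],[349,185],[293,285],[349,285]],.060)).round(4),'a',wc(onplane(im,[[289,171],[353,171]],.034)).round(4))
p=r.current_tool_pos()
r.move_linear([p[0],p[1],.36],vel=.3)
r.move_to([.52,-.40,.36],dq(np.pi))
r.move_linear([.52,-.40,.25],vel=.3)
im=snap('wrist','w10.png'); np.savez('w10.npz',**im); print(r.current_t())
for o in lids(im,(.36,.7,-.5,-.3)): print({k:np.round(v,4) for k,v in o.items()})
```

```text
b [[-0.2184 -0.0265]
 [-0.2184  0.0245]
 [-0.1191 -0.0289]
 [-0.1191  0.0271]] a [[-0.2285 -0.0322]
 [-0.2285  0.0302]]
39.9417
{'x': np.float64(0.4538), 'y': np.float64(-0.4122), 'L': np.float64(52.0618), 'W': np.float64(29.8058), 'yaw': np.float64(15.8928), 'z': np.float64(0.0239), 'n': np.int64(1617), 'uv': array([308., 148.])}
{'x': np.float64(0.5654), 'y': np.float64(-0.4117), 'L': np.float64(76.142), 'W': np.float64(41.6775), 'yaw': np.float64(-9.1058), 'z': np.float64(0.02), 'n': np.int64(2438), 'uv': array([310., 252.])}
{'x': np.float64(0.6272), 'y': np.float64(-0.488), 'L': np.float64(23.1957), 'W': np.float64(22.1206), 'yaw': np.float64(86.6862), 'z': np.float64(0.0189), 'n': np.int64(204), 'uv': array([246., 300.])}
{'x': np.float64(0.6706), 'y': np.float64(-0.4013), 'L': np.float64(52.0647), 'W': np.float64(25.2709), 'yaw': np.float64(85.2514), 'z': np.float64(0.0307), 'n': np.int64(366), 'uv': array([319., 340.])}
```

View pics/w10.png

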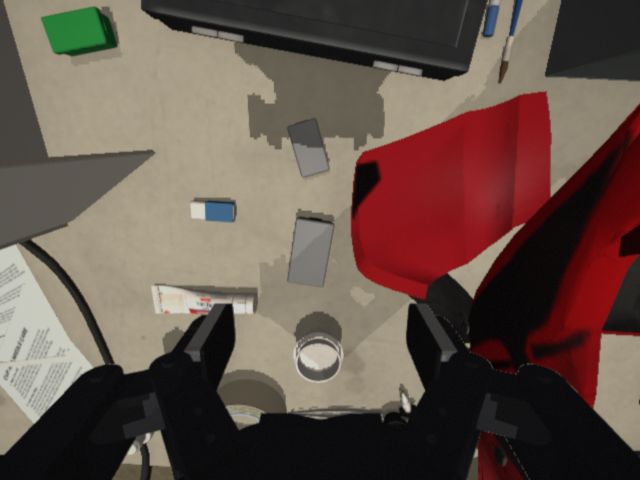

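```bash
cat > st.py <<'E'
from h import *
import sys
def go(c,yaw,zt,op,top,pref,opr):
    pick(*c,yaw,zt,op,flip=1,sq=40,zup=.2)
    r.move_linear([*c,.37],vel=.3); print(r.current_opening()*85)
    r.move_to([*cabpt(-.169,-.001),.37],dq(YC+np.pi))
    r.move_linear([*cabpt(-.169,-.001),.22],vel=.3)
    im=snap('wrist',pref+'.png'); np.savez(pref+'.npz',**im); print(r.current_opening()*85,r.current_t())
E
python3 - <<'E'
from st import *
go((.5654,-.4117),-9.1,.021,.75,.060,'w11',.7)
E
```

```text
down [ 0.56535291 -0.41163368  0.02084019] [-0.2 -0.3  0.9] [ 0.3 -0.8  0.3]
op 41.321781716291405 [0.5 0.2 2.3] 43.4083
40.95373887960416
40.87213044867576 47.8167
```

View pics/w11.png

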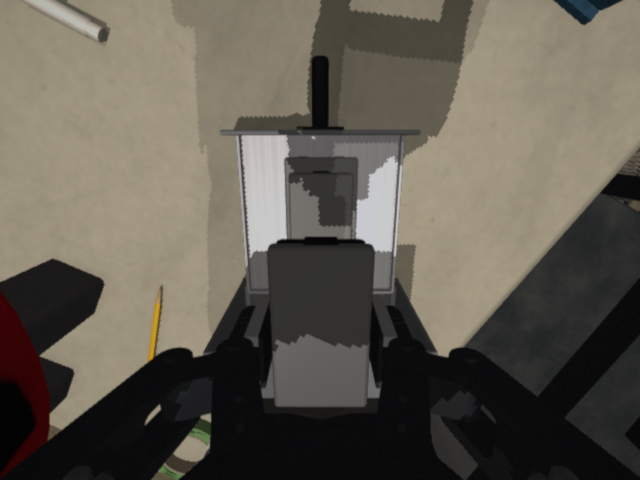

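Run:
```python
from h import *
im=dict(np.load('w11.npz')); print('c front',wc(onplane(im,[[270,246],[373,246]],.219)).round(4),'b front now',wc(onplane(im,[[289,173],[355,173]],.060)).round(4),'a',wc(onplane(im,[[286,158],[357,158]],.034)).round(4))
place(cabpt(-.169,-.001),YC,.060+.021)
r.set_gripper(.7); print('op',r.current_opening())
r.move_linear([*cabpt(-.169,-.001),.25],vel=.25)
im=snap('wrist','w12.png'); np.savez('w12.npz',**im); print(r.current_t())
```

```text
c front [[-0.2062 -0.0209]
 [-0.2063  0.0185]] b front now [[-0.2177 -0.0275]
 [-0.2177  0.0267]] a [[-0.2282 -0.0322]
 [-0.2282  0.0307]]
placed z 0.08116959966412127 want 0.081 [-0.1  0.1 -1.8] [-1.   0.3 10.2]
op 0.7028089681646302
53.2583
```

View pics/w12.png

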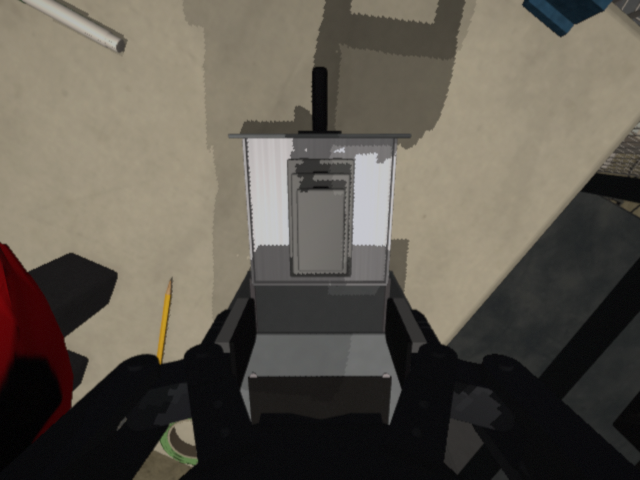

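c is centred on b (u 299–344, v 190–272). Now d: check first that it hasn't moved, then fetch it.

Run:
```python
from st import *
im=dict(np.load('w12.npz')); print('c',wc(onplane(im,[[299,190],[344,190],[299,272],[344,272]],.080)).round(4))
p=r.current_tool_pos()
r.move_linear([p[0],p[1],.36],vel=.3)
r.move_to([.48,-.41,.36],dq(np.deg2rad(15.9)+np.pi))
im=snap('wrist','w13.png')
L=[o for o in lids(im,(.40,.6,-.5,-.33))]
for o in L: print({k:np.round(v,4) for k,v in o.items()})
o=[o for o in L if 45<o['L']<60][0]
go((o['x'],o['y']),o['yaw'],.022,.6,.08,'w14',.6)
```

```text
c [[-0.2048 -0.0196]
 [-0.2048  0.0189]
 [-0.1293 -0.021 ]
 [-0.1293  0.0206]]
{'x': np.float64(0.4531), 'y': np.float64(-0.4127), 'L': np.float64(51.5961), 'W': np.float64(29.5713), 'yaw': np.float64(16.7572), 'z': np.float64(0.0239), 'n': np.int64(888), 'uv': array([324., 177.])}
down [ 0.45302682 -0.41262951  0.02185536] [ 0.4 -0.7  0.1] [-0.1 -0.   0.5]
op 29.26454714310065 [ 0.6 -0.1  1.5] 59.975
29.102597276539033
29.006715042409937 64.4167
```

View pics/w14.png

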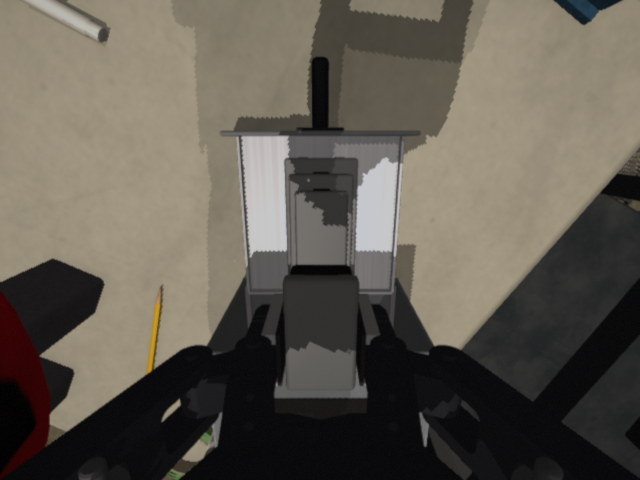

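Run:
```python
from h import *
im=dict(np.load('w14.npz')); e=wc(onplane(im,[[285,277],[357,277]],.222)); print('d front',e.round(4))
t=cabpt(-.168,-.001)
place(t,YC,.080+.022)
r.set_gripper(.6); print('op',r.current_opening())
r.move_linear([*t,.27],vel=.25)
r.move_linear([*cabpt(-.23,0),.27],vel=.25)
im=snap('wrist','w15.png'); np.savez('w15.npz',**im); print(r.current_t())
snap('scene','s15.png')
```

```text
d front [[-0.1947 -0.0152]
 [-0.1947  0.0125]]
placed z 0.102154020013613 want 0.10200000000000001 [0.  0.2 0.1] [-0.5  0.1  8.9]
op 0.5981514137202981
70.1667
```

View pics/w15.png

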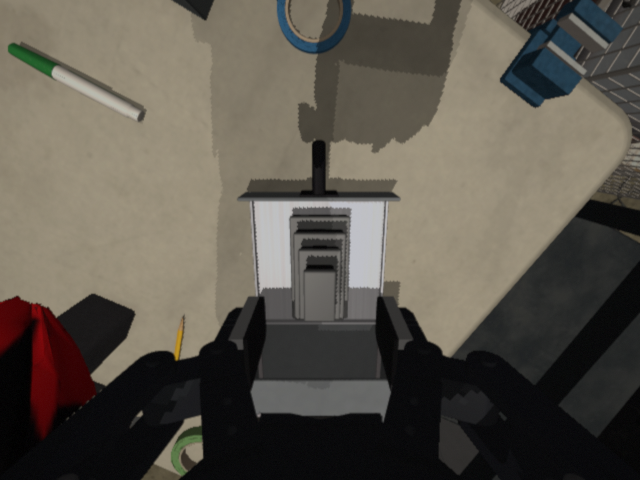

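View pics/s15.png

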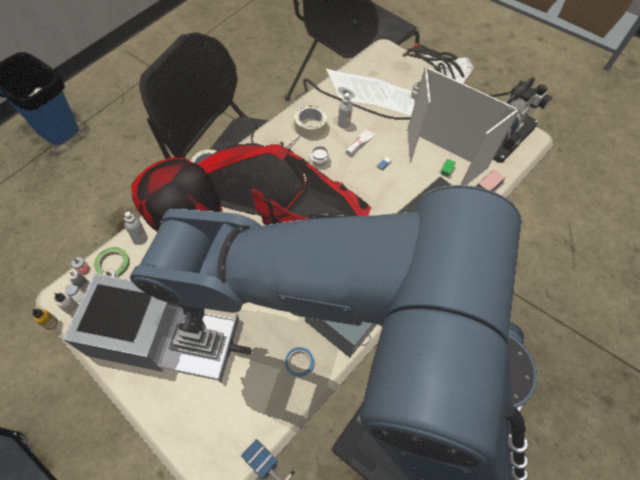

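The pile is concentric and level in both views (lids nested at u≈290–350, v 208–320 in the wrist view). Now push the tray home by the fin.

Run:
```python
from h import *
X=-.3015; Y=-.0018
r.move_linear([*cabpt(X,Y),.2],vel=.25)
r.move_linear([*cabpt(X,Y),.043],vel=.15)
r.set_gripper(0,squeeze=60); r.sleep(.3); print(r.current_opening()*85,F())
r.move_linear([*cabpt(X+.02,Y),.043],vel=.03)
r.move_linear([*cabpt(X+.143,Y),.043],vel=.05)
print(F(),wc(r.current_tool_pos()))
for k in range(1,8):
    r.move_linear([*cabpt(X+.143+.002*k,Y),.043],vel=.015)
    f=F(); print(k,f,(f[:2]@AX).round(1),wc(r.current_tool_pos()).round(4))
    if f[:2]@AX<-6 : break
snap('scene','s16.png'); im=snap('wrist','w16.png'); print(r.current_t())
```

```text
12.27798952374559 [-1.3  0.3  5.1]
[-1.1  1.3  6.7] [-0.15830174 -0.00176114]
1 [-0.9 -0.3  5.9] -0.9 [-0.1561 -0.0018]
2 [-3.  -0.6  7.3] -2.9 [-0.1544 -0.0018]
3 [-12.1  -7.1  17.1] -14.0 [-0.1543 -0.0018]
77.0667
```

View pics/s16.png

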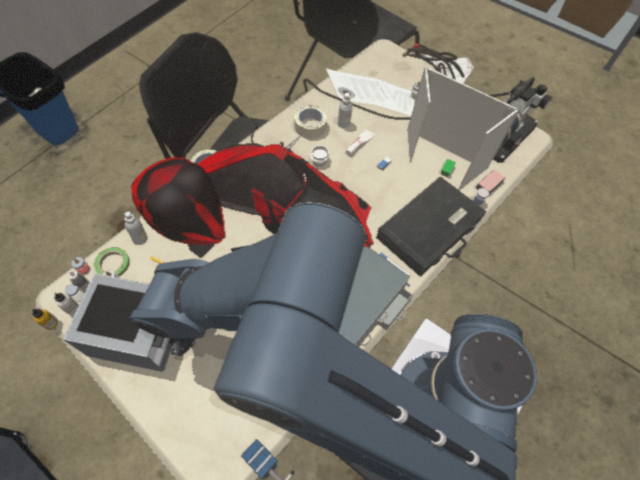

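Run:
```python
from h import *
r.set_gripper(.6)
r.move_linear([*cabpt(-.155,-.0018),.2],vel=.2)
r.move_linear([*cabpt(-.24,0),.2],vel=.25)
im=snap('wrist','w17.png'); np.savez('w17.npz',**im); print(r.current_t())
g=im['pixels'].max(2)<50
col=np.where(g[:,318])[0]; print(col[:5])
```

```text
78.9917
[ 43  44  45  46 306]
```

View pics/w17.png

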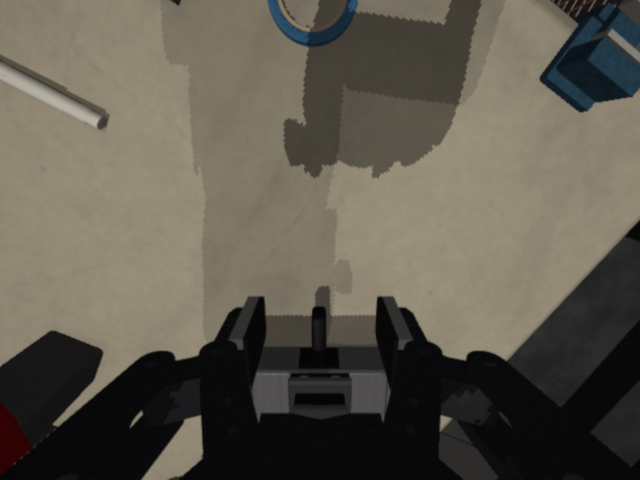

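Run:
```python
from h import *
im=dict(np.load('w17.npz'))
print('tip',wc(onplane(im,[[318,306]],.044)),'panel',wc(onplane(im,[[290,347],[345,347]],.046)))
# tilted view into cabinet
tgt=np.array([*cabpt(-.03),.07]); ax=R.from_euler('z',YC+np.pi)*R.from_euler('x',np.pi)
for tilt in (30,40,50,60):
  for d in (-.30,-.34,-.38):
   for z in (.15,.2,.25):
    q=(ax*R.from_euler('y',-tilt,degrees=True)).as_quat()
    p=[*cabpt(d),z]; s=r.inverse_kinematics(p,q)
    M=im['mount']; T=np.eye(4);T[:3,:3]=R.from_quat(q).as_matrix();T[:3,3]=p;C=T@M
    if s is not None: print(tilt,d,z,np.round(s,2),px({**{k:im[k] for k in('fx','cx','cy','mount')},'p':np.array(p),'q':q},tgt).round(), C[:3,2].round(2))
```

```text
tip [[-0.17160254 -0.00246277]] panel [[-0.12954315 -0.02894426]
 [-0.12959657  0.02296893]]
30 -0.3 0.15 [ 0.29  0.27  2.2   0.53  0.18 -2.25] [321. 383.] [ 0.66  0.33 -0.67]
30 -0.3 0.2 [ 0.29  0.16  2.16  0.3   0.31 -2.01] [321. 342.] [ 0.66  0.33 -0.67]
30 -0.3 0.25 [ 0.29  0.07  2.11  0.21  0.45 -1.92] [321. 308.] [ 0.66  0.33 -0.67]
30 -0.34 0.15 [ 0.26  0.21  2.29  0.68  0.16 -2.42] [321. 394.] [ 0.66  0.33 -0.67]
30 -0.34 0.2 [ 0.26  0.09  2.25  0.34  0.3  -2.08] [321. 356.] [ 0.66  0.33 -0.67]
30 -0.34 0.25 [ 0.26 -0.01  2.19  0.23  0.45 -1.96] [321. 323.] [ 0.66  0.33 -0.67]
30 -0.38 0.15 [ 0.24  0.14  2.38  0.83  0.16 -2.6 ] [321. 405.] [ 0.66  0.33 -0.67]
30 -0.38 0.2 [ 0.24  0.01  2.34  0.39  0.3  -2.15] [321. 368.] [ 0.66  0.33 -0.67]
30 -0.38 0.25 [ 0.24 -0.1   2.27  0.26  0.46 -2.  ] [321. 336.] [ 0.66  0.33 -0.67]
40 -0.3 0.15 [0.27 0.28 2.3  2.32 0.18 2.23] [321. 339.] [ 0.76  0.38 -0.53]
40 -0.3 0.25 [ 0.27  0.05  2.21  0.59  0.23 -2.3 ] [321. 266.] [ 0.76  0.38 -0.53]
40 -0.34 0.15 [0.24 0.22 2.39 2.38 0.21 2.15] [321. 348.] [ 0.76  0.38 -0.53]
40 -0.34 0.25 [ 0.2
[... 936 characters left out ...]
0 -0.3 0.15 [0.23 0.42 2.44 2.85 0.78 1.66] [321. 258.] [ 0.87  0.44 -0.21]
60 -0.3 0.2 [0.23 0.25 2.43 2.77 0.6  1.76] [321. 220.] [ 0.87  0.44 -0.21]
60 -0.3 0.25 [0.23 0.1  2.39 2.63 0.43 1.92] [321. 183.] [ 0.87  0.44 -0.21]
60 -0.34 0.15 [0.19 0.4  2.53 2.82 0.85 1.65] [321. 264.] [ 0.87  0.44 -0.21]
60 -0.34 0.2 [0.19 0.2  2.52 2.73 0.64 1.76] [321. 228.] [ 0.87  0.44 -0.21]
60 -0.34 0.25 [0.19 0.02 2.48 2.57 0.45 1.96] [321. 194.] [ 0.87  0.44 -0.21]
60 -0.38 0.15 [0.13 0.38 2.63 2.78 0.92 1.62] [321. 268.] [ 0.87  0.44 -0.21]
60 -0.38 0.2 [0.13 0.14 2.61 2.68 0.68 1.77] [321. 235.] [ 0.87  0.44 -0.21]
60 -0.38 0.25 [ 0.13 -0.07  2.56  2.46  0.47  2.02] [321. 203.] [ 0.87  0.44 -0.21]
```

Run:
```python
from h import *
for n in ('w1','w3','w17'):
    im=dict(np.load(n+'.npz')); g=im['pixels'].max(2); W=cloud(im)
    y0={'w1':225,'w3':100,'w17':290}[n]
    print(n); 
    for v in range(y0,y0+90,3): 
        w=W[v,318]; print(v,g[v,318],wc(w).round(3),w[2].round(3),end=' | ')
    print()
im=dict(np.load('w17.npz')); cv2.imwrite('pics/c17.png',cv2.resize(im['pixels'][280:430,220:420,::-1],None,fx=4,fy=4,interpolation=0))
```

```text
w1
225 77 [-0.186 -0.002] -0.0 | 228 76 [-0.183 -0.002] 0.001 | 231 75 [-0.18  -0.002] -0.001 | 234 75 [-0.177 -0.002] 0.001 | 237 74 [-0.174 -0.002] -0.001 | 240 55 [-0.171 -0.002] 0.001 | 243 7 [-0.177 -0.002] 0.03 | 246 7 [-0.177 -0.002] 0.038 | 249 18 [-0.176 -0.002] 0.043 | 252 34 [-0.173 -0.002] 0.044 | 255 34 [-0.17  -0.002] 0.044 | 258 33 [-0.168 -0.002] 0.044 | 261 34 [-0.164 -0.002] 0.043 | 264 33 [-0.162 -0.002] 0.043 | 267 34 [-0.159 -0.002] 0.044 | 270 35 [-0.156 -0.002] 0.043 | 273 33 [-0.154 -0.002] 0.045 | 276 33 [-0.151 -0.002] 0.044 | 279 31 [-0.147 -0.002] 0.044 | 282 32 [-0.145 -0.002] 0.044 | 285 30 [-0.142 -0.002] 0.044 | 288 29 [-0.139 -0.002] 0.044 | 291 27 [-0.136 -0.002] 0.043 | 294 27 [-0.132 -0.002] 0.043 | 297 25 [-0.13  -0.002] 0.044 | 300 24 [-0.127 -0.002] 0.044 | 303 9 [-0.124 -0.002] 0.044 | 306 34 [-0.121 -0.002] 0.044 | 309 54 [-0.119 -0.002] 0.047 | 312 88 [-0.097 -0.002] 0.012 | 
w3
100 72 [-0.327 -0.003] 0.001 | 103 72 [-0.324 -0.003] 0.001 | 106 72 [-0.321 -0.003] -0.0 | 109 72 [-0.318 -0.003] -0.0 | 112 70 [-0.315 -0.003] -0.0 | 115 39 [-0.312
[... 980 characters left out ...]
1 5 [-0.159 -0.003] 0.031 | 314 4 [-0.16  -0.003] 0.037 | 317 8 [-0.159 -0.002] 0.042 | 320 23 [-0.157 -0.002] 0.044 | 323 29 [-0.154 -0.002] 0.044 | 326 28 [-0.151 -0.002] 0.044 | 329 28 [-0.147 -0.003] 0.043 | 332 28 [-0.145 -0.003] 0.044 | 335 28 [-0.141 -0.003] 0.044 | 338 26 [-0.138 -0.003] 0.044 | 341 27 [-0.134 -0.003] 0.043 | 344 26 [-0.131 -0.003] 0.044 | 347 25 [-0.129 -0.003] 0.045 | 350 18 [-0.125 -0.003] 0.045 | 353 7 [-0.121 -0.003] 0.044 | 356 8 [-0.118 -0.003] 0.044 | 359 9 [-0.114 -0.003] 0.043 | 362 6 [-0.112 -0.003] 0.044 | 365 7 [-0.108 -0.003] 0.044 | 368 20 [-0.104 -0.003] 0.043 | 371 47 [-0.102 -0.003] 0.046 | 374 8 [-0.078 -0.003] 0.02 | 377 24 [-0.081 -0.003] 0.028 |
```

View pics/c17.png

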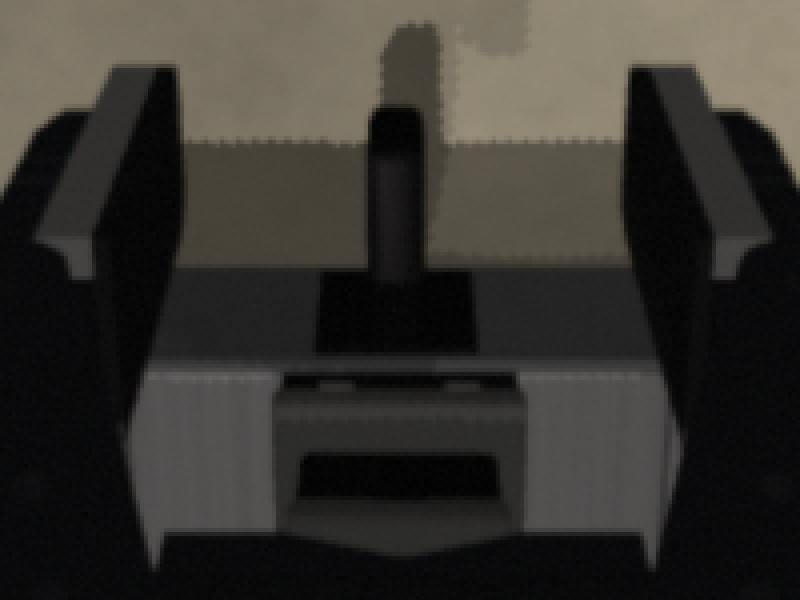

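The fin's top tip is at cabinet x = -0.1595 and the panel top at -0.103, so the tray is home. My first tip pixel was on its shaded front face. One tilted look into the cabinet to check the pile.

Run:
```python
from h import *
q=(R.from_euler('z',YC+np.pi)*R.from_euler('x',np.pi)*R.from_euler('y',-40,degrees=True)).as_quat()
p=r.current_tool_pos(); r.move_linear([*cabpt(-.30),.25],vel=.25)
r.move_to([*cabpt(-.34),.25],q)
im=snap('wrist','w18.png'); np.savez('w18.npz',**im); snap('scene','s18.png'); print(r.current_t(),F())
```

```text
80.375 [ 0.2 -0.2  0.4]
```

View pics/w18.png

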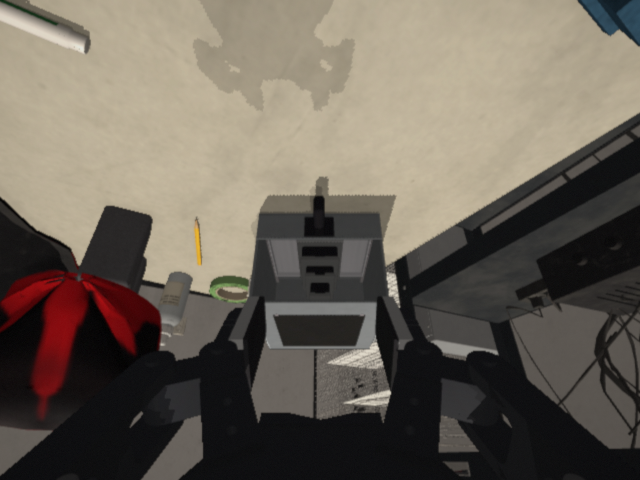

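View pics/s18.png

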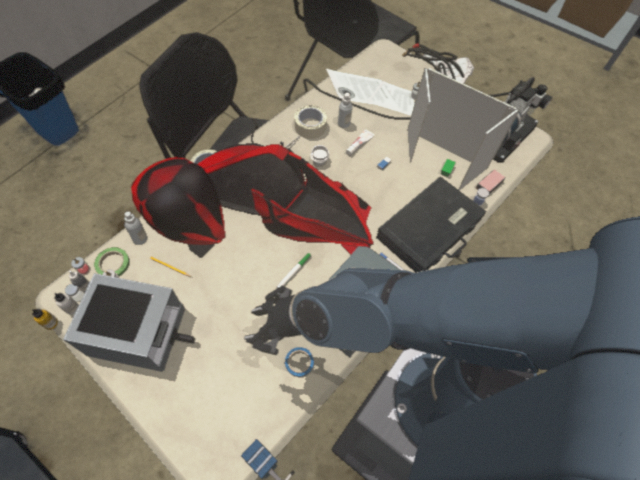

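The tray is shut, and the pile stands inside it as concentric black steps at (320,250–290). Bystanders look unmoved. A numeric check of the step fronts, then hand in.

Run:
```python
from h import *
im=dict(np.load('w18.npz')); W=cloud(im); c=np.dstack([wc(W),W[...,2]])
m=(c[...,0]>-.095)&(c[...,0]<.06)&(abs(c[...,1])<.04)
for n,lo,hi in (('a',.018,.030),('b',.038,.056),('c',.064,.077),('d',.085,.100)):
    s=m&(c[...,2]>lo)&(c[...,2]<hi); P=c[s]; f=np.median(P[P[:,0]<np.percentile(P[:,0],60)][:,0]); Q=P[P[:,0]<f+.008]
    print(n,len(P),'front',f.round(4),'y',Q[:,1].min().round(4),Q[:,1].max().round(4),'mid',((Q[:,1].min()+Q[:,1].max())/2).round(4))
r.sleep(.5); r.hand_in(); print(r.current_t())
```

```text
a 7 front 0.0563 y -0.0391 0.0388 mid -0.0001
b 383 front -0.0687 y -0.0267 0.025 mid -0.0009
c 220 front -0.0581 y -0.0211 0.0194 mid -0.0009
d 184 front -0.0457 y -0.014 0.0138 mid -0.0001
the job is handed in; nothing more can be done
the job is handed in; nothing more can be done
```

I pulled the tray out to its stop, stacked all four boxes on it in order (box_a, box_b, box_c, box_d), pushed the tray home by its grip, and handed the job in at about 81 s. There was no verdict, so the results below are from my own checks.

- **Tray:** the grip tip is at cabinet x = −0.1595 m, against −0.160 m expected when fully home. My first reading said it was about 11 mm open. That was my error: I had picked a pixel on the grip's shaded front face, and the depth readings corrected it. The push travelled 147 mm before the tray stopped firmly, about 3 mm short of the nominal 150 mm.
- **Pile:** it was standing inside the cabinet at the last look. The fronts of box_b, box_c and box_d put their centres within about 2 mm of each other in x and 1 mm in y.
- **box_a:** the panel hid it in that last view, so the final numbers for it are not valid. Earlier wrist views showed it centred to about 2 mm, both while the tray was out and just after it was home.
- **Other things on the table:** in the last scene image the cup, marker, eraser and green block looked unmoved, by eye only. I saw no knock to box_a.

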